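Put the walnuts away in the cellar crock

ROBOT

A 6-joint arm with a two-finger parallel gripper is mounted at the origin on the work surface. World frame = base frame: x ahead of the robot, y to its left, z up, the work surface at z = 0. Lengths are in m, angles in degrees, forces in N, time in s.
With the tool pointing down it reaches from about 0.3 to 0.875 m from the base axis. Payload 4.2 kg.
Tool frame: the origin (TCP) lies midway between the tips of the shut fingers; the grasp point (between the pads) lies 19 mm behind it; z points along the fingers, y is the line along which they close (so a half turn about z gives the same grasp; the last joint's range is limited). The gripper opens to 85 mm and grips with 20 to 120 N. Pads are 22 mm wide; open, the fingers measure 114 mm over their backs; the gripper's body (76 mm by 85 mm) begins 54 mm behind the grasp point. The pads swing forward as they close: fully open they stand 13 mm farther back than shut.
Start: joints at [62.739, 18.312, 89.639, -0, 72.044, -1.146], TCP at [0.253, 0.516, 0.231] pointing down, gripper open.
Joint ranges: [-177.97, 177.97], [-48.28, 115.42], [12.27, 149.76], [-77.06, 257.06], [2.81, 150.46], [-146.56, 146.56]. Speed limits (degrees/s): [147.25, 147.25, 180, 180, 180, 180].

INTERFACE

Orientations are given as [roll, pitch, yaw] about the fixed x, y, z axes, in that order (R = Rz(yaw) Ry(pitch) Rx(roll)).
In Python, from plant import ctrl, snapshot, order gives the robot as it stands.
- The arm moves only by the shell command python3 -m crank 'ROWS' [OPENING] [FORCE]. ROWS is JSON, a list of rows, each a list of 6 numbers: the shift along the world's x, y, z in m, then the turn, a rotation vector about the world's x, y, z in rad. A call has 1 to 12 rows; each row is the pose to reach, as a shift and turn from the pose commanded when the call began; what a row does not reach only later rows make up. A row lasts 1/8 s, in which the tool goes at most 62.5 mm and 10.7 degrees, less where a joint would pass 70% of its speed; a pose out of reach is approached as far as the arm can. A call with a gripper value outside its range is refused whole. OPENING is the closure, from 0 (fully open) to 1 (shut), set as the call begins (- or left out, the last holds). The fingers move at their own pace and stop on an object; FORCE is the grip in N (left out, the last holds). Time passes only in rows, so rows that repeat a pose let the fingers close. It gives the time, the measured TCP pose, the force, the opening and the grip force at its end, in the units of the state.
- ctrl.get_state(): the state, without advancing time (a new reading comes with each control period).
- snapshot(name): name is "scene" or "top"; returns a dict with "img" (400x640x3 uint8, blue, green, red), "depth" (400x640 float32, m along the optical axis (not along the pixel's ray), 0 where there is no reading), "fx", "fy", "cx", "cy" (pixels), "k1" (the pictures are not rectified: a ray, as slopes to the right and down, at radius r is drawn at 1 + k1 r^2 times it, then the intrinsics apply), "R" (3x3) and "t" (3): a world point X has camera coordinates R X + t. Camera axes: x right, y down, z forward; pixel columns grow to the right and rows downward; lengths in m; the calibration is good to about 2 mm. A picture is of the moment at which its call begins.
- order.hand_in(): hands the job in; it is judged then, once.
The state is a dict: "clock": time; "joints": joint angles; "dq": joint speeds; "joint_torque": joint torques, N m; "ee_pos": TCP position; "tool_rot": TCP orientation; "force": force on the tool from outside, world axes, zero at the start; "ft_torque": the same for the moment, N m; "gripper_width": opening from 0.0 (shut) to 1.0 (fully open); "finger_force": force on a finger pad.
Only numpy, scipy, OpenCV 4.12 (cv2) and the standard library are available. Lean on these libraries where they do the work, as an engineer would, in place of code of your own. Each camera call takes 0.05 s, during which the arm holds its last target. There are 200 camera calls.

TASK

Take the metal cup out from under the low plank, pour all six walnuts into the white crock and stand the empty cup upright on the table again. Then put the wooden lid properly on the crock, and after that slide the closed crock gently under the plank until it rests against the wooden stop strip. Leave the other jars and the bottle where they are.

Things in the scene. Friction and masses are not known exactly. Their poses are not given: they have to be found in the camera images.
- riser: fixed low shelf left of the work, running away from the robot: plank 80 mm deep (x 0 to 80), 18 thick, y -360 to 220, underside 140 and top 158 mm above the table, bare on top; a 30 mm post under each end, otherwise open. Origin on the table below its right-hand (working) edge; x points left, in under the plank, y along it towards the robot. Cup near y -115
- batten: wooden stop strip fixed to the table under the plank, parallel to it: 20 mm deep (x), 160 long (y), 30 high, rigid. Origin: centre of its underside; x points left, further in under the plank, so the face that the crock meets is at x = -10 mm
- cup: aluminium scuttle cup, 0.16 to 0.26 kg, holding the walnuts. Flat parallel side walls 64 mm apart outside, 4 thick, 75 high, x -45 to +40; upright back wall at x -45; floor 4 thick; chute in front. Origin: on its underside; x to the lip, z up. It starts half under the plank, lip to the left within 22 degrees; the plank's edge is above x = 0 (within 6 mm)
- crock: round white stoneware crock, open on top, loose on the table right of the plank: outside 114 mm across, inside 104 mm, 85 mm high, floor 6 mm thick, 0.32 to 0.56 kg; when pushed low down it slides at some 4 to 11 N (pushed near its top it may tip). Origin: centre of its underside, z up
- lid: round wooden lid lying on the table right way up: disc 112 mm across and 9 mm thick, under it a plug 92 mm across and 8 mm deep that drops into the crock's mouth, on top a plain cylindrical knob 26 mm across and 30 mm high. 0.14 kg. Origin: centre of the plug's underside, z up: disc from z = 8 to 17 mm, knob from 17 to 47 mm. Seated, the origin is 77 mm above the crock's underside
- jar_a: bystander: closed jar of orange preserve, 72 mm across, 105 mm high, off to the right. Origin: centre of its underside
- jar_b: bystander: closed jar of yellow preserve, 66 mm across, 70 mm high, to the right, in line with the lid. Origin: centre of its underside
- bottle: bystander: tall bottle of tomato sauce, 68 mm across, 200 mm high, standing off to the left. Origin: centre of its underside
- cup_lip (a point): middle of the cup's pouring lip, at x 93, z 63 mm in the cup's frame. The straight chute leans 40 degrees outward from vertical, from (x 40, z 0) to the lip; 56 mm wide inside, its sides 36 mm high, their top corner at x 65, z 86 mm. Tipped lip-down, the nuts begin to roll out at some 55 degrees and are all out by 80
- walnut0: one of six walnuts in the shell, 24 mm thick and 27 mm long, 12 g, at the start in the cup. Origin: low on its shell at the start, 12 mm from its centre (it turns with the nut)
- walnut1: one of six walnuts in the shell, 24 mm thick and 27 mm long, 12 g, at the start in the cup. Origin: low on its shell at the start, 12 mm from its centre (it turns with the nut)
- walnut2: one of six walnuts in the shell, 24 mm thick and 27 mm long, 12 g, at the start in the cup. Origin: low on its shell at the start, 12 mm from its centre (it turns with the nut)
- walnut3: one of six walnuts in the shell, 24 mm thick and 27 mm long, 12 g, at the start in the cup. Origin: low on its shell at the start, 12 mm from its centre (it turns with the nut)
- walnut4: one of six walnuts in the shell, 24 mm thick and 27 mm long, 12 g, at the start in the cup. Origin: low on its shell at the start, 12 mm from its centre (it turns with the nut)
- walnut5: one of six walnuts in the shell, 24 mm thick and 27 mm long, 12 g, at the start in the cup. Origin: low on its shell at the start, 12 mm from its centre (it turns with the nut)
Things that resemble listed ones, but are neither listed nor needed, are in the scene too. Leave any blue or turquoise look-alike of the crock alone. What is shaped like the cup but purple or turquoise is not meant.

How it is judged (in metres and radians):
On the way, in this order (a step that is already met when the one before it is completed fails the run):
1. the cup is held tipped over the crock (angle between cup's own z axis and vertical above 0.6 rad and height (world z) of cup above 0.06 m and horizontal distance between cup and crock below 0.2 m), for 0.2 s.
2. all six walnuts are in the crock and the cup stands upright on the table, let go (horizontal distance between each of walnut0, walnut1, walnut2, walnut3, walnut4, walnut5 and crock below 0.055 m and z of each of walnut0, walnut1, walnut2, walnut3, walnut4, walnut5 in the frame of crock below 0.072 m and height (world z) of cup below 0.006 m and angle between cup's own z axis and vertical below 0.1 rad and contact force between the fingers and cup below 0.1 N), for 0.2 s.
3. the lid is seated on the crock (horizontal distance between lid and crock below 0.01 m and z of lid in the frame of crock between 0.07 and 0.081 m and angle between the z axis of lid and the z axis of crock, either way round below 0.06 rad), for 0.2 s.
4. the closed crock touches the stop strip or is within 5 mm of it (all of step 3 and x of crock in the frame of batten between -0.072 and -0.05 m and y of crock in the frame of batten between -0.07 and 0.07 m and angle between crock's own z axis and vertical below 0.06 rad and height (world z) of crock below 0.006 m), for 0.2 s.
At the end, for the whole second after the job is handed in: All six walnuts in the crock; cup upright (within 6 degrees) on the table; lid seated level in the crock's mouth, centred within 10 mm; crock upright on the table, under 5 mm from the stop strip, its centre within 70 mm of the strip's middle; cup, crock and lid at rest (all of step 2 and all of step 4 and linear speed of each of cup, crock, lid below 0.02 m/s); the robot touches nothing.
It fails at once if the orange jar is moved more than 30 mm or tipped (distance of jar_a from where it was at the start of the episode above 0.03 m or angle between jar_a's own z axis and vertical above 0.35 rad).
It fails at once if the yellow jar is moved more than 30 mm or tipped (distance of jar_b from where it was at the start of the episode above 0.03 m or angle between jar_b's own z axis and vertical above 0.35 rad).
It fails at once if the tomato bottle is moved more than 30 mm or tipped (distance of bottle from where it was at the start of the episode above 0.03 m or angle between bottle's own z axis and vertical above 0.35 rad).
It fails at once if the crock is tipped more than 25 degrees (angle between crock's own z axis and vertical above 0.44 rad).
It fails at once if the crock is rammed against the stop strip (over 40 N) (contact force between crock and batten above 40 N).
It also fails if it takes over 72 s, if anything falls off the work surface, if the arm or the gripper's body presses on something with over 40 N, if the wrist force passes 120 N, or if a joint passes its speed limit or range.

## Working session

There is one attempt and no reset: what is moved stays moved. The work goes in short steps, Python scripts to look and compute and a shell command to move; the robot and the scene stay as the last step left them, time stands still between calls to the robot, and variables do not carry over. Pictures are saved under pics/ and viewed, at most 10 in all, crops included, and the job is handed in when it is done.

```bash
ls; mkdir -p pics; python3 - <<'E'
from plant import ctrl, snapshot
import cv2, numpy as np
print(ctrl.get_state())
for n in("scene","top"):
    s=snapshot(n); cv2.imwrite(f"pics/{n}0.png",s["img"]); np.savez(f"{n}0.npz",**s)
    print({k:s[k] for k in s if k not in("img","depth")})
E
```

```text
pics
{'clock': 0.0, 'joints': array([ 6.27392185e+01,  1.83527945e+01,  8.97066903e+01, -8.15971379e-05,
        7.20432091e+01, -1.14623774e+00]), 'dq': array([ 0.0961702 ,  0.00854275, -0.02019798,  0.02130265, -0.0288954 ,
       -0.03893919]), 'joint_torque': array([ 4.67420759e-04, -4.15518236e+01, -2.34157652e+01,  4.51995766e-05,
        8.33002356e-03, -2.39489324e-06]), 'ee_pos': array([0.25288219, 0.5158802 , 0.23046876]), 'tool_rot': array([-1.79897325e+02, -1.97675584e-03,  1.53885480e+02]), 'force': array([ 0.6795189 ,  0.86909636, -0.53016777]), 'ft_torque': array([ 0.01844942, -0.05877821,  0.02001114]), 'finger_force': 0.0, 'gripper_width': 1.0034499156111873}
{'fx': 432.8962805528579, 'fy': 432.8962805528579, 'cx': 317.47530591577345, 'cy': 200.22901996696433, 'k1': 0.0030838950611814693, 'R': array([[ 0.55775624,  0.82997318, -0.00724499],
       [ 0.67134435, -0.45625334, -0.58406306],
       [-0.48806223,  0.32090094, -0.81167595]]), 't': array([-0.36851616, -0.31679206,  1.57839036])}
{'fx': 401.35080225236425, 'fy': 401.35080225236425, 'cx': 320.3455002250905, 'cy': 202.08849416468965, 'k1': -0.06758344886861962, 'R': array([[-6.02643327e-03, -9.99981840e-01, -3.97512865e-05],
       [-9.96038335e-01,  6.00619444e-03, -8.87218208e-02],
       [ 8.87204483e-02, -4.95082327e-04, -9.96056443e-01]]), 't': array([0.0777716 , 0.58697763, 1.34360994])}
```

View pics/scene0.png

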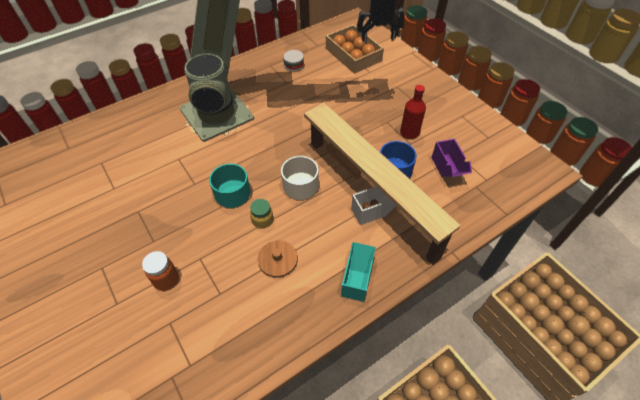

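View pics/top0.png

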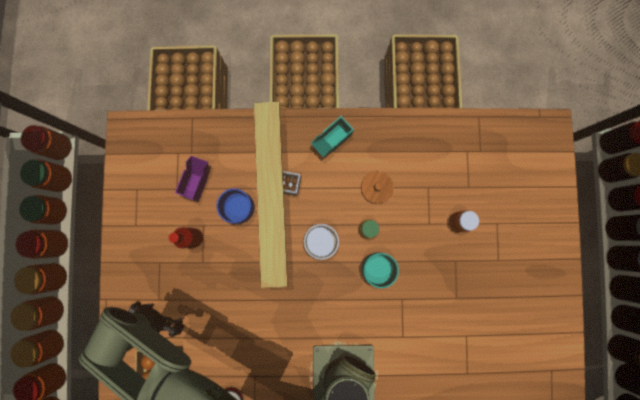

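Scene: white crock at (300,178), cup with nuts (372,205) half under the plank, lid (278,258). Top: crock (321,242), cup (290,182), lid (377,187). Batten isn't obvious, so I zoom in and measure.

```bash
cat > h.py <<'E'
import numpy as np, cv2
from plant import ctrl, snapshot
def und(s,uv):
    K=np.array([[s["fx"],0,s["cx"]],[0,s["fy"],s["cy"]],[0,0,1.]])
    d=np.array([float(s["k1"]),0,0,0,0])
    return cv2.undistortPoints(np.array(uv,float).reshape(-1,1,2),K,d).reshape(-1,2)
def ray(s,uv):
    n=und(s,uv); n=np.c_[n,np.ones(len(n))]
    R=s["R"]; return -R.T@s["t"], n@R
def onplane(s,uv,z):
    c,d=ray(s,uv); return c+d*((z-c[2])/d[:,2])[:,None]
def cloud(s):
    h,w=s["depth"].shape
    u,v=np.meshgrid(np.arange(w),np.arange(h)); uv=np.c_[u.ravel(),v.ravel()]
    c,d=ray(s,uv); P=c+d*s["depth"].reshape(-1,1)
    P[s["depth"].ravel()==0]=np.nan
    return P.reshape(h,w,3)
def load(n): return dict(np.load(n))
def shot(n,tag):
    s=snapshot(n); np.savez(tag+".npz",**s); return s
E
python3 - <<'E'
from h import *
for n in("scene","top"):
    s=load(n+"0.npz"); P=cloud(s); print(n,"cam",-s["R"].T@s["t"])
    hsv=cv2.cvtColor(s["img"],cv2.COLOR_BGR2HSV)
    # plank top
    x,y,z=P[...,0],P[...,1],P[...,2]
    m=(abs(z-.158)<.006)&(hsv[...,0]>18)&(hsv[...,0]<32)&(hsv[...,1]>50)&(x>.2)&(x<1.1)
    m=cv2.morphologyEx(m.astype(np.uint8),cv2.MORPH_OPEN,np.ones((3,3)))
    q=onplane(s,np.argwhere(m)[:,::-1],.158); r=cv2.minAreaRect(q[:,:2].astype(np.float32)); print("plank",r,cv2.boxPoints(r).round(4).tolist(),np.nanmedian(z[m>0]))
    for nm,mm,zz in(("crock",(hsv[...,1]<70)&(hsv[...,2]>110)&(abs(z-.085)<.008),.085),):
        mm=mm&(x>.2)&(x<.9)&(abs(y)<.4)
        k,l,st,ce=cv2.connectedComponentsWithStats(mm.astype(np.uint8))
        for i in range(1,k):
            if st[i,4]>25:
                q=onplane(s,np.argwhere(l==i)[:,::-1],zz); print(nm,st[i],cv2.minEnclosingCircle(q[:,:2].astype(np.float32)),q[:,:2].min(0),q[:,:2].max(0))
    # lid
    for lo,hi,zz in((.010,.024,.017),(.04,.054,.047)):
        mm=(z>lo)&(z<hi)&(x>.5)&(x<.85)&(y>-.3)&(y<-.05)&(hsv[...,0]<20)
        k,l,st,ce=cv2.connectedComponentsWithStats(mm.astype(np.uint8))
        for i in range(1,k):
            if st[i,4]>15:
                q=onplane(s,np.argwhere(l==i)[:,::-1],zz); print("lid",zz,st[i],cv2.minEnclosingCircle(q[:,:2].astype(np.float32)),q[:,:2].min(0),q[:,:2].max(0))
a=load("scene0.npz")["img"][95:275,280:480]; b=load("top0.npz")["img"][90:300,220:420]
a=cv2.resize(a,None,fx=3,fy=3,interpolation=2)
cv2.imwrite("pics/za.png",a); cv2.imwrite("pics/zb.png",cv2.resize(b[60:160,20:160],None,fx=5,fy=5,interpolation=2))
E
```

```text
scene cam [ 1.18857147 -0.34518585  1.09344506]
plank ((0.5888916254043579, 0.7166474461555481), (0.5755252838134766, 1.0571744441986084), 2.5488593578338623) [[0.27790001034736633, 1.2318999767303467], [0.3249000012874603, 0.17579999566078186], [0.8999000191688538, 0.2013999968767166], [0.8529000282287598, 1.2575000524520874]] 0.15726094566389331
crock [281 156  37  31 224] ((0.4588741660118103, 0.06881587952375412), 0.05935969203710556) [0.40112952 0.01350588] [0.51771334 0.12774718]
lid 0.017 [ 258  241   40   36 1032] ((0.6434923410415649, -0.1234217956662178), 0.0571918822824955) [ 0.5865309  -0.17896864] [ 0.70048261 -0.06794277]
lid 0.047 [272 249   9   9  63] ((0.6426417827606201, -0.1242251843214035), 0.013340635225176811) [ 0.62945789 -0.13633611] [ 0.65477851 -0.11252982]
top cam [0.46591523 0.07490989 1.39039215]
plank ((0.607729434967041, 0.23040953278541565), (0.5774029493331909, 0.07945048809051514), 2.767477035522461) [[0.3174000084400177, 0.25609999895095825], [0.3212999999523163, 0.17679999768733978], [0.8980000019073486, 0.20469999313354492], [0.8942000269889832, 0.2840000092983246]] 0.15714375787571155
crock [304 225  35  35 164] ((0.4534916579723358, 0.07262040674686432), 0.05674781650304794) [0.39766546 0.01773562] [0.5075274  0.12801781]
lid 0.017 [361 172  33  32 747] ((0.6376881003379822, -0.12242525815963745), 0.05640269070863724) [ 0.58383941 -0.17734936] [ 0.69178149 -0.06627852]
lid 0.047 [375 183   8   8  45] ((0.6377829909324646, -0.12240538746118546), 0.012668333947658539) [ 0.625334   -0.13436689] [ 0.6491886  -0.11059175]
```

View pics/za.png

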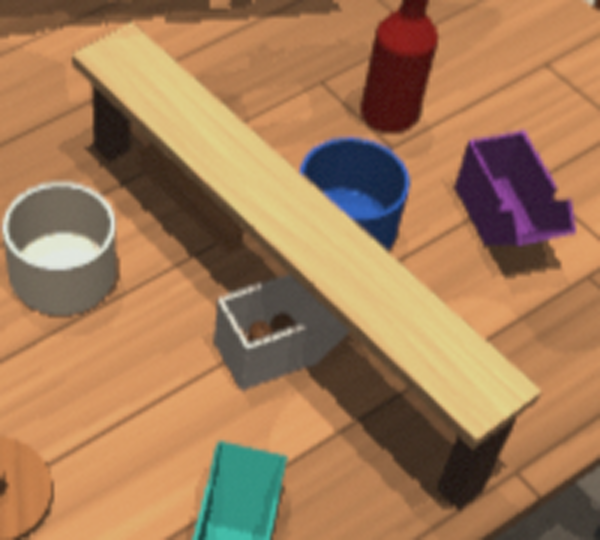

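View pics/zb.png

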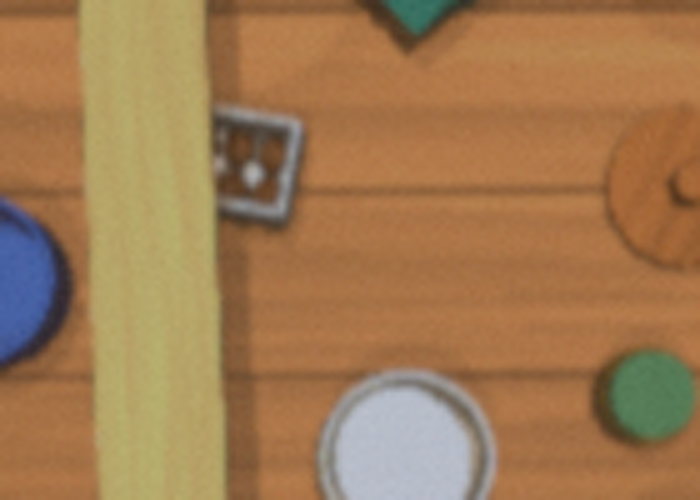

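The scene crop shows the batten as a shaded strip under the plank's near half: its face runs from about (325,150) to (361,175) in full-image pixels. The cup's back half sticks out, lip leftward. Next I measure the cup, the batten and the bias between views.

```bash
python3 - <<'E'
from h import *
o=np.array([.5415,.1870]); ey=-np.array([.9988,.0484]); ex=np.array([-.0484,.9988])
for n in("scene","top"):
    s=load(n+"0.npz"); P=cloud(s); x,y,z=P[...,0],P[...,1],P[...,2]
    hsv=cv2.cvtColor(s["img"],cv2.COLOR_BGR2HSV)
    t=(abs(z)<.02)&(x>.4)&(x<.8)&(y>-.4)&(y<.0); print(n,"table z",np.median(z[t]), "lid reg", np.median(z[(abs(x-.64)<.04)&(abs(y+.123)<.04)]))
    m=(hsv[...,1]<75)&(hsv[...,2]>90)&(z>.055)&(z<.095)&(x>.58)&(x<.74)&(y>.08)&(y<.23)
    q=onplane(s,np.argwhere(m)[:,::-1],.075); r=cv2.minAreaRect(q[:,:2].astype(np.float32)); print("cup rim",m.sum(),r,cv2.boxPoints(r).round(4).tolist())
    bx=(P[...,:2]-o)@ex; by=(P[...,:2]-o)@ey
    m=(bx>-.0)&(bx<.12)&(by>-.3)&(by<.2)&(z>.012)&(z<.06)
    k,l,st,ce=cv2.connectedComponentsWithStats(m.astype(np.uint8))
    for i in range(1,k):
        if st[i,4]>12:
            j=l==i; print("under",st[i],"bx",np.percentile(bx[j],[3,50,97]).round(4),"by",np.percentile(by[j],[3,50,97]).round(4),"z",np.percentile(z[j],[3,50,97]).round(4),hsv[j].mean(0).round())
s=load("scene0.npz"); a=s["img"][125:200,310:385]; a=cv2.convertScaleAbs(a,alpha=2.2)
cv2.imwrite("pics/zc.png",cv2.resize(a,None,fx=8,fy=8,interpolation=2))
E
```

```text
scene table z -0.0009126119893094753 lid reg 0.016331708446515325
cup rim 172 ((0.6593804955482483, 0.1780168116092682), (0.0740743950009346, 0.07699371874332428), 77.02017211914062) [[0.6134999990463257, 0.15060000121593475], [0.6886000037193298, 0.13330000638961792], [0.7052000164985657, 0.20550000667572021], [0.6302000284194946, 0.22280000150203705]]
under [314 134  10  13  83] bx [0.024  0.0379 0.0549] by [0.1888 0.1916 0.1959] z [0.0136 0.0361 0.0592] [ 10. 103.  38.]
under [326 143  35  35 337] bx [0.0453 0.0522 0.0658] by [0.007  0.0783 0.1597] z [0.0133 0.0277 0.0331] [ 13. 136.  63.]
under [364 189  32  29 410] bx [0.0023 0.0295 0.0609] by [-0.1586 -0.1089 -0.0865] z [0.0142 0.03   0.0574] [15. 43. 81.]
top table z -0.0007884894396483766 lid reg 0.016326986113284203
cup rim 86 ((0.6486703753471375, 0.17474518716335297), (0.057340577244758606, 0.06618110835552216), 79.72064208984375) [[0.6110000014305115, 0.15240000188350677], [0.6761000156402588, 0.14059999585151672], [0.6862999796867371, 0.19709999859333038], [0.6212000250816345, 0.20890000462532043]]
under [283 173   3  10  18] bx [0.002  0.0051 0.0094] by [-0.1428 -0.131  -0.1187] z [0.0161 0.0215 0.0495] [15. 88. 92.]
under [283 184   4   6  16] bx [0.0012 0.0065 0.0106] by [-0.1084 -0.0991 -0.0917] z [0.019  0.0249 0.0307] [ 15. 115. 102.]
under [251 200   4  14  30] bx [0.1147 0.1162 0.1191] by [-0.0586 -0.0338 -0.0162] z [0.0159 0.0371 0.0528] [111.  54.  63.]
```

View pics/zc.png

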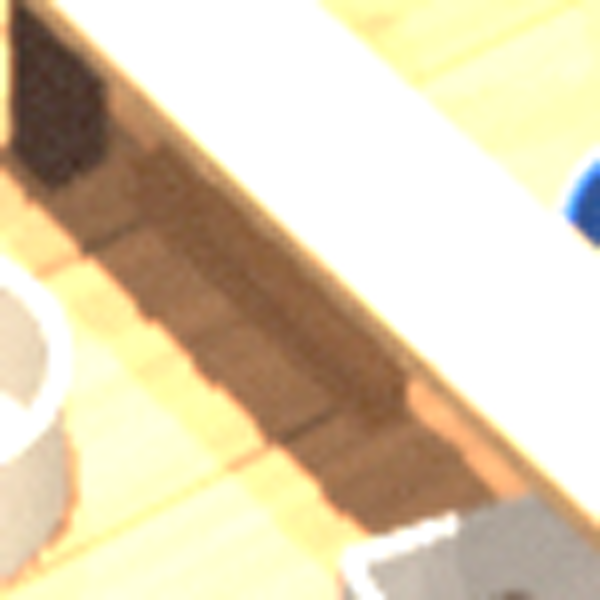

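Batten face is at riser x ≈ 0.048, y 0.005–0.163. Cup yaw is about 80°, origin about (0.653,0.192). I'll go over the plank first.

```bash
python3 -m crank '[[0,0,0.06,0,0,0],[0,0,0.12,0,0,0],[0.35,-0.52,0.12,0,0,-1.293],[0.35,-0.52,0.12,0,0,-1.293],[0.35,-0.52,0.12,0,0,-1.293],[0.35,-0.52,0.12,0,0,-1.293],[0.35,-0.52,0.12,0,0,-1.293],[0.35,-0.52,0.12,0,0,-1.293],[0.35,-0.52,0.12,0,0,-1.293],[0.35,-0.52,0.12,0,0,-1.293],[0.35,-0.52,0.12,0,0,-1.293],[0.35,-0.52,0.12,0,0,-1.293]]' 0
```

```text
clock: 1.6
ee_pos: [0.6028, -0.004, 0.3509]
tool_rot: [-180.0, -0.0, 79.8]
force: [0.7, 0.2, -0.1]
gripper_width: 1.003
finger_force: 0.0
```

```bash
python3 -m crank '[[0,0,0,0.16,-0.028,0],[0,0,0,0.32,-0.056,0],[0,0,0,0.48,-0.085,0],[0,0,0,0.63,-0.113,0],[0,0,0,0.79,-0.142,0],[0,0,0,0.945,-0.170,0],[0,0,0,0.945,-0.170,0],[0,0,0,0.945,-0.170,0]]'; python3 -c "
from plant import ctrl
s=ctrl.get_state();print(s['ee_pos'],s['tool_rot'],s['joints'],s['clock'])"
```

```text
clock: 2.6
ee_pos: [0.6023, -0.002, 0.3519]
tool_rot: [179.9, -54.9, 79.9]
force: [0.2, -0.7, -0.9]
gripper_width: 1.001
finger_force: 0.0
[ 0.6023487  -0.00199148  0.35186049] [179.89275489 -54.90156667  79.9101018 ] [-25.98566358  22.27901503  85.75302358  51.9832226   91.91302781
 -23.78044029] 2.6
```

```bash
python3 -m crank '[[0.033,0.04,-0.06,0,0,0],[0.033,0.06,-0.12,0,0,0],[0.033,0.08,-0.18,0,0,0],[0.033,0.091,-0.22,0,0,0],[0.033,0.091,-0.246,0,0,0],[0.033,0.091,-0.246,0,0,0],[0.033,0.091,-0.246,0,0,0]]'; python3 - <<'E'
from h import *
t=shot("top","top1"); s=shot("scene","sc1")
a=cv2.resize(t["img"][140:240,250:350],(500,500),interpolation=2); b=cv2.resize(s["img"][140:260,290:440],(625,500),interpolation=2)[:,:300*2]
cv2.imwrite("pics/g1.png",np.hstack([a,b])[:,:800])
E
```

```text
clock: 3.48
ee_pos: [0.6364, 0.0892, 0.1075]
tool_rot: [179.6, -55.0, 80.2]
force: [0.4, 0.1, -0.6]
gripper_width: 1.003
finger_force: 0.0
```

View pics/g1.png

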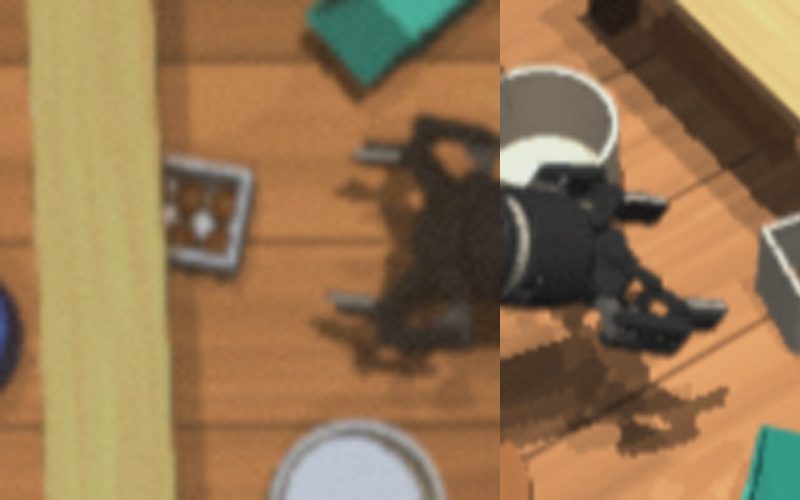

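The top crop shows finger tips at about (321,170.6) and (316.6,199.6) px; in the scene view they are at about (329.6,188) and (344,213.9). Using them to calibrate both views' bias.

```bash
python3 - <<'E'
from h import *
t=load("top1.npz"); s=load("sc1.npz")
print(onplane(t,[[321,170.6],[316.6,199.6]],.115), onplane(s,[[329.6,188],[344,213.9]],.115))
p=onplane(t,[[321,170.6],[316.6,199.6]],.115); q=onplane(s,[[329.6,188],[344,213.9]],.115)
print("mid top",p.mean(0),"mid scene",q.mean(0),"expected",np.array([.6364,.0892,.1075])-.013*np.array([.145,.806,-.574]))
E
```

```text
[[0.68111089 0.07156001 0.115     ]
 [0.58756357 0.08618378 0.115     ]] [[0.58406362 0.09402566 0.115     ]
 [0.67884574 0.07578552 0.115     ]]
mid top [0.63433723 0.0788719  0.115     ] mid scene [0.63145468 0.08490559 0.115     ] expected [0.634515 0.078722 0.114962]
```

Top view agrees with the robot to within 0.2 mm, so I trust it. Moving in to grasp.

```bash
python3 -m crank '[[0.002,0.03,-0.022,0,0,0],[0.0065,0.055,-0.04,0,0,0],[0.0105,0.08,-0.058,0,0,0],[0.0145,0.1,-0.073,0,0,0],[0.0145,0.1,-0.073,0,0,0],[0.0145,0.1,-0.073,0,0,0]]'; python3 -m crank '[[0,0,0,0,0,0],[0,0,0,0,0,0],[0,0,0,0,0,0],[0,0,0,0,0,0],[0,0,0,0,0,0],[0,0,0,0,0,0]]' 1 100
```

```text
clock: 4.32
ee_pos: [0.6503, 0.1882, 0.0337]
tool_rot: [179.8, -55.0, 80.0]
force: [-0.3, 0.1, 1.0]
gripper_width: 1.002
finger_force: 0.0
clock: 5.08
ee_pos: [0.6508, 0.1878, 0.0341]
tool_rot: [179.7, -55.1, 79.9]
force: [-0.4, -5.4, 5.4]
gripper_width: 0.741
finger_force: 102.4
```

```bash
python3 -m crank '[[0,0,0.012,0,0,0],[-0.002,-0.015,0.015,0,0,0],[-0.007,-0.04,0.015,0,0,0],[-0.013,-0.07,0.015,0,0,0],[-0.018,-0.10,0.015,0,0,0],[-0.023,-0.13,0.015,0,0,0],[-0.027,-0.15,0.03,0,0,0],[-0.028,-0.157,0.06,0,0,0],[-0.028,-0.157,0.09,0,0,0],[-0.028,-0.157,0.115,0,0,0],[-0.028,-0.157,0.12,0,0,0],[-0.028,-0.157,0.12,0,0,0]]'; python3 - <<'E'
from h import *
t=shot("top","top2"); s=shot("scene","sc2")
cv2.imwrite("pics/g2.png",np.hstack([cv2.resize(t["img"][130:280,270:420],(400,400),interpolation=2),cv2.resize(s["img"][110:260,260:410],(400,400),interpolation=2)]))
E
```

```text
clock: 6.58
ee_pos: [0.6212, 0.0317, 0.1523]
tool_rot: [180.0, -55.0, 79.8]
force: [-0.7, -1.4, -3.7]
gripper_width: 0.735
finger_force: 103.5
```

View pics/g2.png

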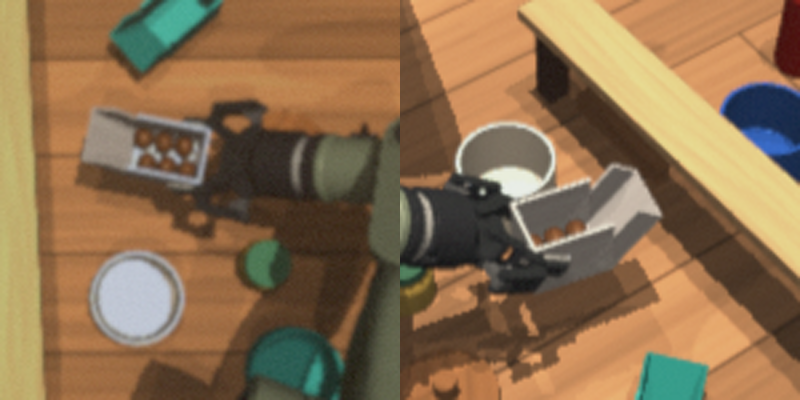

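Cup is held level with all six nuts visible (top crop, cup around (150,150)). Moving it to the crock's side, high.

```bash
python3 - <<'E'
from h import *
t=load("top2.npz"); print(onplane(t,[[302.6,181.7]],.181)); print(onplane(t,[[370,229]],.07), onplane(t,[[268,264]],.0))
E
python3 -m crank '[[-0.01,-0.005,0.015,0,0,0],[-0.03,-0.014,0.039,0,0,0],[-0.06,-0.026,0.039,0,0,0],[-0.09,-0.038,0.039,0,0,0],[-0.12,-0.05,0.039,0,0,0],[-0.15,-0.062,0.039,0,0,0],[-0.175,-0.072,0.039,0,0,0],[-0.187,-0.077,0.039,0,0,0],[-0.189,-0.078,0.039,0,0,0],[-0.189,-0.078,0.039,0,0,0]]'; python3 -c "
from plant import ctrl
s=ctrl.get_state();print(s['joints'])"
```

```text
[[0.63618695 0.12787783 0.181     ]]
[[ 0.49371601 -0.08845502  0.07      ]] [[0.3770131  0.25558765 0.        ]]
clock: 7.92
ee_pos: [0.4332, -0.0463, 0.1915]
tool_rot: [179.9, -55.0, 79.9]
force: [0.1, -0.5, -2.3]
gripper_width: 0.738
finger_force: 103.6
[-39.40460328  21.64067465 114.11877125  46.20354534  82.38755098
 -52.13119672]
```

```bash
python3 -m crank '[[0,0,0.004,-0.172,0.031,0],[-0.001,-0.001,0.008,-0.343,0.062,0],[-0.001,-0.0015,0.0115,-0.515,0.093,0],[0,0.004,0.0125,-0.687,0.124,0],[0.001,0.0116,0.0135,-0.859,0.154,0],[0.001,0.0116,0.0135,-0.859,0.154,0]]'; python3 -m crank '[[0.001,0.006,-0.003,-0.086,0.0154,0],[0.002,0.011,-0.007,-0.172,0.031,0],[0.003,0.017,-0.010,-0.258,0.046,0],[0.003,0.017,-0.010,-0.258,0.046,0],[0.004,0.024,-0.011,-0.343,0.062,0],[0.0054,0.030,-0.012,-0.429,0.077,0],[0.0054,0.030,-0.012,-0.429,0.077,0],[0.0067,0.038,-0.010,-0.515,0.093,0],[0.008,0.046,-0.007,-0.601,0.108,0],[0.008,0.046,-0.007,-0.601,0.108,0],[0.008,0.046,-0.007,-0.601,0.108,0],[0.008,0.046,-0.007,-0.601,0.108,0]]'; python3 - <<'E'
from h import *
print(ctrl.get_state()["joints"])
t=shot("top","top3"); s=shot("scene","sc3")
cv2.imwrite("pics/g3.png",np.hstack([cv2.resize(t["img"][150:300,250:400],(400,400),interpolation=2),cv2.resize(s["img"][100:250,230:380],(400,400),interpolation=2)]))
E
```

```text
clock: 8.68
ee_pos: [0.434, -0.0305, 0.2056]
tool_rot: [179.9, -5.1, 80.3]
force: [-0.8, 0.5, -2.7]
gripper_width: 0.74
finger_force: 104.8
clock: 10.18
ee_pos: [0.4413, 0.0104, 0.1981]
tool_rot: [180.0, 29.9, 79.7]
force: [-0.2, -0.2, -2.7]
gripper_width: 0.739
finger_force: 104.5
[ 18.21649493  15.12077076 106.07742987 -26.88954613  75.76067175
  39.16229544]
```

View pics/g3.png

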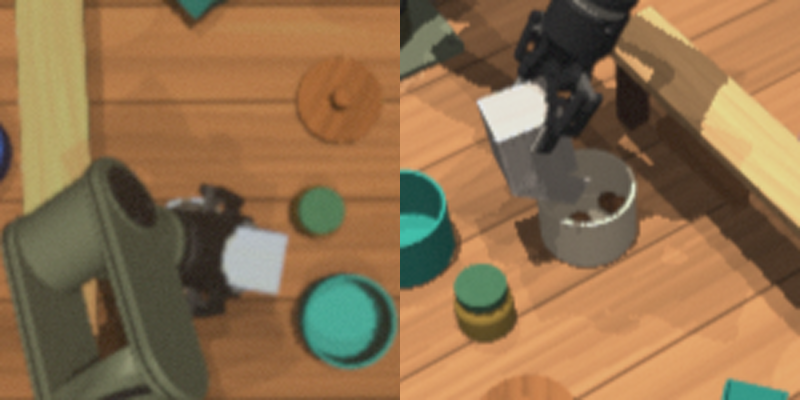

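Nuts are falling into the crock (scene crop around (590,210)); none seen on the table. A further 4° with a short hold, then back to level.

```bash
python3 -m crank '[[0,0.005,0.003,-0.07,0.0125,0],[0,0.005,0.003,-0.07,0.0125,0],[0,0.005,0.003,-0.07,0.0125,0],[0,0.005,0.003,-0.07,0.0125,0]]'; python3 -m crank '[[0,-0.005,0.03,0.08,-0.014,0],[-0.002,-0.02,0.05,0.25,-0.045,0],[-0.004,-0.04,0.05,0.43,-0.077,0],[-0.007,-0.063,0.05,0.6,-0.107,0],[-0.009,-0.07,0.05,0.78,-0.14,0],[-0.009,-0.08,0.05,0.95,-0.17,0],[-0.009,-0.08,0.05,1.13,-0.203,0],[-0.009,-0.08,0.05,1.3,-0.234,0],[-0.009,-0.075,0.05,1.46,-0.263,0],[-0.009,-0.07,0.05,1.53,-0.2755,0],[-0.009,-0.07,0.05,1.53,-0.2755,0],[-0.009,-0.07,0.05,1.53,-0.2755,0]]'; python3 - <<'E'
from h import *
print(ctrl.get_state()["joints"])
t=shot("top","top3"); s=shot("scene","sc3")
cv2.imwrite("pics/g4.png",np.hstack([cv2.resize(t["img"][150:300,250:400],(400,400),interpolation=2),cv2.resize(s["img"][100:250,230:380],(400,400),interpolation=2)]))
E
```

```text
clock: 10.78
ee_pos: [0.4415, 0.0161, 0.201]
tool_rot: [180.0, 34.0, 79.8]
force: [0.3, 0.3, -2.0]
gripper_width: 0.735
finger_force: 104.3
clock: 12.28
ee_pos: [0.4326, -0.0538, 0.2511]
tool_rot: [179.8, -54.9, 79.9]
force: [-0.2, 0.4, -1.1]
gripper_width: 0.739
finger_force: 104.3
[-40.09486276  17.40101896 109.55754283  45.23548447  88.80423442
 -46.22398492]
```

View pics/g4.png

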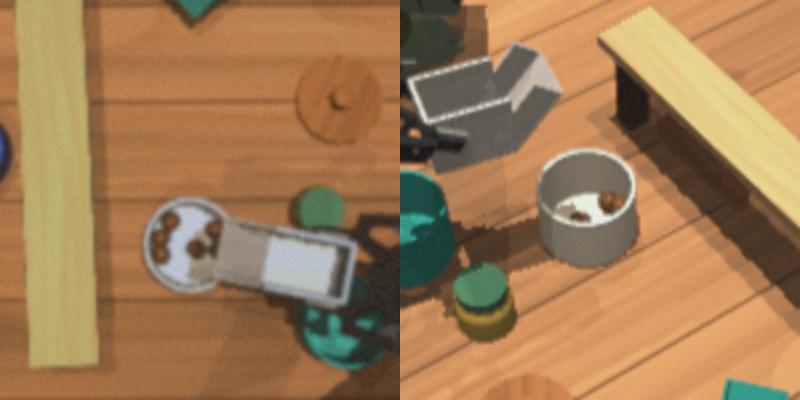

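All six nuts are in the crock (top crop: four at left, two at right) and the cup is empty. Placing the cup back at about (0.66,0.06).

```bash
python3 -m crank '[[0.02,0.01,0,0,0,0],[0.06,0.029,0,0,0,0],[0.1,0.049,0,0,0,0],[0.14,0.068,0,0,0,0],[0.18,0.088,0,0,0,0],[0.215,0.105,-0.02,0,0,0],[0.227,0.111,-0.05,0,0,0],[0.227,0.111,-0.09,0,0,0],[0.227,0.111,-0.13,0,0,0],[0.227,0.111,-0.17,0,0,0],[0.227,0.111,-0.2,0,0,0],[0.227,0.111,-0.2,0,0,0]]'; python3 -m crank '[[0,0,-0.006,0,0,0],[0,0,-0.010,0,0,0],[0,0,-0.013,0,0,0],[0,0,-0.0155,0,0,0],[0,0,-0.0165,0,0,0],[0,0,-0.0165,0,0,0]]'
```

```text
clock: 13.88
ee_pos: [0.6586, 0.0582, 0.0492]
tool_rot: [-179.7, -55.0, 79.6]
force: [-0.4, -0.1, -1.1]
gripper_width: 0.737
finger_force: 104.2
clock: 14.62
ee_pos: [0.6596, 0.0574, 0.0343]
tool_rot: [179.9, -55.0, 79.8]
force: [0.4, 0.4, -1.6]
gripper_width: 0.741
finger_force: 104.3
```

```bash
python3 -m crank '[[0,0,-0.0007,0,0,0],[0,0,-0.0014,0,0,0],[0,0,-0.002,0,0,0],[0,0,-0.002,0,0,0]]'
```

```text
clock: 15.12
ee_pos: [0.6597, 0.0575, 0.0342]
tool_rot: [179.8, -55.2, 80.0]
force: [-2.7, -3.5, 6.5]
gripper_width: 0.738
finger_force: 105.2
```

Contact with the table. Release, retract along the tool axis, then lift.

```bash
python3 -m crank '[[0,0,0.0005,0,0,0],[0,0,0.0005,0,0,0],[0,0,0.0005,0,0,0],[0,0,0.0005,0,0,0],[0,0,0.0005,0,0,0]]' 0; python3 -m crank '[[-0.003,-0.016,0.0115,0,0,0],[-0.007,-0.04,0.0285,0,0,0],[-0.012,-0.064,0.046,0,0,0],[-0.017,-0.097,0.069,0,0,0],[-0.017,-0.12,0.12,0,0,0],[-0.017,-0.14,0.17,0,0,0],[-0.017,-0.16,0.2,0,0,0],[-0.017,-0.16,0.2,0,0,0]]'; python3 - <<'E'
from h import *
t=shot("top","top4"); P=cloud(t); x,y,z=P[...,0],P[...,1],P[...,2]
hsv=cv2.cvtColor(t["img"],cv2.COLOR_BGR2HSV)
m=(hsv[...,1]<75)&(hsv[...,2]>90)&(z>.03)&(z<.095)&(x>.58)&(x<.74)&(y>-.02)&(y<.2)
q=onplane(t,np.argwhere(m)[:,::-1],.075)
print("cup",cv2.minAreaRect(q[:,:2].astype(np.float32)),z[m].max())
m=(abs(z-.085)<.008)&(hsv[...,1]<70)&(hsv[...,2]>110)&(x>.35)&(x<.55)&(y>-.02)&(y<.15)
q=onplane(t,np.argwhere(m)[:,::-1],.085); print("crock",cv2.minEnclosingCircle(q[:,:2].astype(np.float32)))
m=(hsv[...,0]<14)&(hsv[...,1]>90)&(hsv[...,2]<150)&(np.hypot(x-.4535,y-.0726)<.045)&(z>.01)
print("nut px",m.sum(),"nut z",np.percentile(z[m],[1,50,99]))
E
```

```text
clock: 15.75
ee_pos: [0.6596, 0.0575, 0.0327]
tool_rot: [179.9, -55.0, 79.8]
force: [0.5, -0.4, 0.4]
gripper_width: 0.997
finger_force: 0.0
clock: 16.75
ee_pos: [0.6431, -0.1053, 0.236]
tool_rot: [179.3, -54.9, 80.2]
force: [-0.2, 0.1, -0.6]
gripper_width: 0.998
finger_force: 0.0
cup ((0.6841236352920532, 0.08167392015457153), (0.1359911859035492, 0.1106400117278099), 77.57331085205078) 0.08684414199152268
crock ((0.4534916579723358, 0.07262040674686432), 0.05674781650304794)
nut px 130 nut z [0.02064496 0.02820223 0.04493539]
```

Now the lid: bring the tool vertical, then go down over the knob.

```bash
python3 -m crank '[[0,0,0,-0.17,0.03,0],[0,0,0,-0.34,0.06,0],[-0.002,-0.008,0,-0.5,0.09,0],[-0.004,-0.012,0,-0.66,0.12,0],[-0.005,-0.017,0,-0.82,0.15,0],[-0.005,-0.017,0,-0.945,0.17,0],[-0.005,-0.017,0,-0.945,0.17,0],[-0.005,-0.017,-0.05,-0.945,0.17,0],[-0.005,-0.017,-0.1,-0.945,0.17,0],[-0.005,-0.017,-0.12,-0.945,0.17,0],[-0.005,-0.017,-0.12,-0.945,0.17,0]]'; python3 - <<'E'
from h import *
print(ctrl.get_state()["joints"])
s=load("top4.npz"); P=cloud(s); x,y,z=P[...,0],P[...,1],P[...,2]
E
```

```text
clock: 18.18
ee_pos: [0.6354, -0.1202, 0.1097]
tool_rot: [-179.7, -0.1, 79.7]
force: [-0.0, 0.3, 0.3]
gripper_width: 1.001
finger_force: 0.0
[-1.17657886e+01  3.00354824e+01  8.90325765e+01  8.48665807e-02
  6.12741040e+01 -1.53793660e+00]
```

```bash
python3 -m crank '[[0.0024,-0.0022,-0.03,0,0,0],[0.0024,-0.0022,-0.06,0,0,0],[0.0024,-0.0022,-0.08,0,0,0],[0.0024,-0.0022,-0.087,0,0,0],[0.0024,-0.0022,-0.087,0,0,0]]'; python3 -m crank '[[0,0,0,0,0,0],[0,0,0,0,0,0],[0,0,0,0,0,0],[0,0,0,0,0,0],[0,0,0,0,0,0],[0,0,0,0,0,0],[0,0,0,0,0,0],[0,0,0,0,0,0]]' 1 60
```

```text
clock: 18.8
ee_pos: [0.6404, -0.1222, 0.0265]
tool_rot: [179.9, -0.0, 79.8]
force: [0.1, -0.4, 0.1]
gripper_width: 0.998
finger_force: 0.0
clock: 19.8
ee_pos: [0.6404, -0.1218, 0.0266]
tool_rot: [179.9, -0.0, 79.8]
force: [-0.8, 1.6, 5.7]
gripper_width: 0.282
finger_force: 59.3
```

```bash
python3 -m crank '[[0,0,0.02,0,0,0],[0,0,0.06,0,0,0],[0,0,0.11,0,0,0],[-0.02,0.02,0.14,0,0,0],[-0.05,0.053,0.14,0,0,0],[-0.08,0.085,0.14,0,0,0],[-0.11,0.115,0.14,0,0,0],[-0.14,0.147,0.14,0,0,0],[-0.17,0.178,0.14,0,0,0],[-0.187,0.195,0.14,0,0,0],[-0.187,0.195,0.14,0,0,0],[-0.187,0.195,0.14,0,0,0]]'; python3 - <<'E'
from h import *
print(ctrl.get_state()["ee_pos"])
t=shot("top","top5"); s=shot("scene","sc5")
cv2.imwrite("pics/g5.png",np.hstack([cv2.resize(t["img"][170:300,260:390],(400,400),interpolation=2),cv2.resize(s["img"][100:250,230:380],(400,400),interpolation=2)]))
for n,q in(("top",t),("sc",s)):
    P=cloud(q); x,y,z=P[...,0],P[...,1],P[...,2]; hsv=cv2.cvtColor(q["img"],cv2.COLOR_BGR2HSV)
    m=(abs(z-.157)<.012)&(np.hypot(x-.4535,y-.0726)<.08)&(hsv[...,1]>80)&(hsv[...,0]<22)
    p=onplane(q,np.argwhere(m)[:,::-1],.157)
    if m.sum()>30: print(n,m.sum(),np.median(z[m]),cv2.minEnclosingCircle(p[:,:2].astype(np.float32)),p[:,:2].min(0),p[:,:2].max(0))
E
```

```text
clock: 21.3
ee_pos: [0.4536, 0.0729, 0.1657]
tool_rot: [179.9, 0.0, 79.8]
force: [0.3, -0.6, -1.2]
gripper_width: 0.28
finger_force: 59.2
[0.45356349 0.07290658 0.16570659]
sc 714 0.15505333857965992 ((0.4585987329483032, 0.06797435879707336), 0.05801621079444885) [0.40077239 0.01200352] [0.51468707 0.12577908]
```

View pics/g5.png

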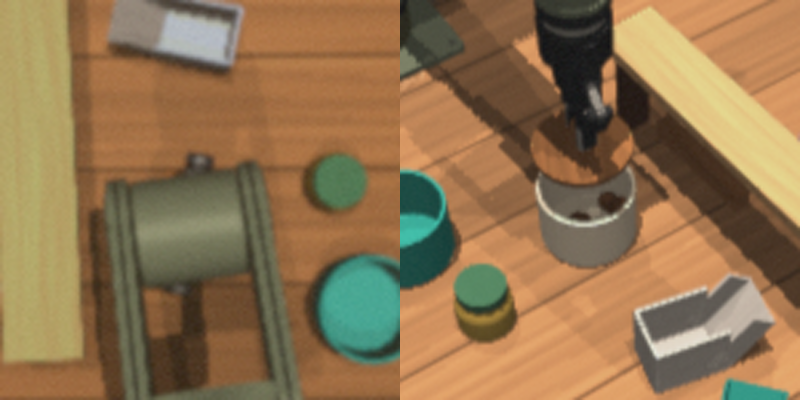

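Scene view: the held lid sits within 1 mm of the crock's measured axis, and the cup stands upright and empty at crop (700,340). Lowering.

```bash
python3 -m crank '[[0,0,-0.02,0,0,0],[0,0,-0.04,0,0,0],[0,0,-0.05,0,0,0],[0,0,-0.055,0,0,0],[0,0,-0.058,0,0,0],[0,0,-0.060,0,0,0],[0,0,-0.060,0,0,0]]';  python3 -m crank '[[0,0,-0.001,0,0,0],[0,0,-0.002,0,0,0],[0,0,-0.002,0,0,0]]'
```

```text
clock: 22.28
ee_pos: [0.4532, 0.0733, 0.1061]
tool_rot: [179.9, -0.0, 79.8]
force: [-0.4, -0.1, -1.0]
gripper_width: 0.279
finger_force: 59.2
clock: 22.65
ee_pos: [0.4529, 0.0732, 0.1038]
tool_rot: [179.9, -0.0, 79.8]
force: [0.3, -0.3, -0.9]
gripper_width: 0.277
finger_force: 59.2
```

```bash
python3 -m crank '[[0,0,-0.0007,0,0,0],[0,0,-0.0015,0,0,0],[0,0,-0.0015,0,0,0]]'
```

```text
clock: 23.02
ee_pos: [0.4531, 0.0732, 0.1035]
tool_rot: [179.9, -0.0, 79.8]
force: [-3.1, -0.2, 10.1]
gripper_width: 0.283
finger_force: 60.2
```

Seated at the expected height (TCP 0.1035). Release and lift.

```bash
python3 -m crank '[[0,0,0.001,0,0,0],[0,0,0.001,0,0,0],[0,0,0.001,0,0,0],[0,0,0.001,0,0,0]]' 0; python3 -m crank '[[0,0,0.02,0,0,0],[0,0,0.05,0,0,0],[0,-0.02,0.1,0,0,0],[0,-0.08,0.13,0,0,0],[0,-0.14,0.13,0,0,0],[0,-0.2,0.13,0,0,0],[0,-0.2,0.13,0,0,0],[0,-0.2,0.13,0,0,0]]' ; python3 - <<'E'
from h import *
for n in("top","scene"):
    q=shot(n,n+"6"); P=cloud(q); x,y,z=P[...,0],P[...,1],P[...,2]; hsv=cv2.cvtColor(q["img"],cv2.COLOR_BGR2HSV)
    w=(np.hypot(x-.4535,y-.0726)<.08)
    for a,lo,hi in((.094,.086,.102),(.124,.112,.134)):
        m=w&(z>lo)&(z<hi)&(hsv[...,0]<25)&(hsv[...,1]>60)
        p=onplane(q,np.argwhere(m)[:,::-1],a)
        if m.sum()>5: print(n,a,m.sum(),np.median(z[m]),np.ptp(z[m]),cv2.minEnclosingCircle(p[:,:2].astype(np.float32)))
E
```

```text
clock: 23.52
ee_pos: [0.453, 0.0732, 0.1032]
tool_rot: [180.0, -0.0, 79.8]
force: [0.2, -0.2, -0.0]
gripper_width: 1.0
finger_force: 0.0
clock: 24.52
ee_pos: [0.4527, -0.1265, 0.233]
tool_rot: [180.0, -0.1, 79.8]
force: [0.5, 0.5, -0.9]
gripper_width: 1.0
finger_force: 0.0
top 0.094 895 0.09282881260413145 0.014939227260628352 ((0.45229023694992065, 0.07283741980791092), 0.05659277364611626)
top 0.124 52 0.12227007379563581 0.016413076547480587 ((0.4512447714805603, 0.07269074022769928), 0.012583427131175995)
scene 0.094 773 0.0929076535887996 0.015149300512264374 ((0.45560353994369507, 0.06980329006910324), 0.05738357454538345)
scene 0.124 59 0.1220125225712485 0.012189609254432687 ((0.4588778018951416, 0.0692920982837677), 0.01637057214975357)
```

Lid is seated (disc top 0.093, centred to about 1 mm). The yellow jar sits behind the crock, so I plan an oblique push along azimuth 72° with a 35° tilt. Turning now and checking the teal bowl.

```bash
python3 -m crank '[[-0.005,0.03,0,0,0,-0.136],[-0.015,0.08,0,0,0,-0.136],[-0.022,0.125,0,0,0,-0.136],[-0.022,0.125,0,0,0,-0.136]]' 0.35 60; python3 -m crank '[[0,0,0,0.16,-0.052,0],[0,0,0,0.32,-0.104,0],[0,0,0,0.47,-0.153,0],[0,0,0,0.581,-0.189,0],[0,0,0,0.581,-0.189,0],[0,0,0,0.581,-0.189,0]]'; python3 - <<'E'
from h import *
s=ctrl.get_state(); print(s["ee_pos"],s["joints"])
q=load("top6.npz"); P=cloud(q); x,y,z=P[...,0],P[...,1],P[...,2]; hsv=cv2.cvtColor(q["img"],cv2.COLOR_BGR2HSV)
m=(hsv[...,0]>75)&(hsv[...,0]<100)&(hsv[...,1]>100)&(x<.5)&(y<0)&(x>.2)&(z>.03)
print(np.percentile(z[m],[50,98]), [cv2.minEnclosingCircle(onplane(q,np.argwhere(m)[:,::-1],h)[:,:2].astype(np.float32)) for h in(.085,)])
E
```

```text
clock: 25.12
ee_pos: [0.4301, 0.0017, 0.2334]
tool_rot: [180.0, -0.0, 72.4]
force: [-0.4, -0.1, -0.1]
gripper_width: 0.652
finger_force: 0.0
clock: 25.88
ee_pos: [0.4312, -0.0018, 0.2335]
tool_rot: [179.9, -34.9, 72.1]
force: [-0.4, 0.2, -0.9]
gripper_width: 0.647
finger_force: 0.0
[ 0.43124948 -0.00178597  0.23354756] [-26.62778061   6.49884902 114.06547698  37.07926618  69.86998512
 -25.08478433]
[0.08275601 0.39424971] [((0.3593214750289917, -0.11697985976934433), 0.056202758103609085)]
```

```bash
python3 -m crank '[[0,0.008,-0.05,0,0,0],[0,0.008,-0.1,0,0,0],[0,0.008,-0.14,0,0,0],[0,0.008,-0.17,0,0,0],[0,0.008,-0.19,0,0,0],[0,0.008,-0.205,0,0,0],[0,0.008,-0.2185,0,0,0],[0,0.008,-0.2185,0,0,0]]'; python3 -m crank '[[0.0015,0.005,0,0,0,0],[0.003,0.01,0,0,0,0],[0.005,0.015,0,0,0,0],[0.0065,0.02,0,0,0,0],[0.0065,0.02,0,0,0,0]]'
```

```text
clock: 26.88
ee_pos: [0.4314, 0.0071, 0.0147]
tool_rot: [179.9, -35.0, 72.2]
force: [-0.6, 0.1, -0.3]
gripper_width: 0.647
finger_force: 0.0
clock: 27.5
ee_pos: [0.4384, 0.026, 0.0151]
tool_rot: [179.8, -35.0, 72.1]
force: [1.7, -1.8, 1.4]
gripper_width: 0.644
finger_force: 1.2
```

```bash
python3 -m crank '[[0.0015,0.005,0,0,0,0],[0.003,0.01,0,0,0,0],[0.005,0.015,0,0,0,0],[0.0065,0.02,0,0,0,0],[0.008,0.025,0,0,0,0],[0.01,0.03,0,0,0,0],[0.0115,0.035,0,0,0,0],[0.013,0.04,0,0,0,0],[0.0145,0.045,0,0,0,0],[0.016,0.05,0,0,0,0],[0.0178,0.055,0,0,0,0],[0.0178,0.055,0,0,0,0]]'; cat > look.py <<'E'
from h import *
o=np.array([.5415,.1870]); ey=-np.array([.9988,.0484]); ex=np.array([-.0484,.9988])
q=shot("scene","scp"); P=cloud(q); x,y,z=P[...,0],P[...,1],P[...,2]; hsv=cv2.cvtColor(q["img"],cv2.COLOR_BGR2HSV)
w=(x>.38)&(x<.56)&(y>.02)&(y<.26)
m=w&(z>.088)&(z<.099)&(hsv[...,0]<25)&(hsv[...,1]>60)
m=cv2.morphologyEx(m.astype(np.uint8),cv2.MORPH_OPEN,np.ones((3,3)))
p=onplane(q,np.argwhere(m)[:,::-1],.094)[:,:2]; b=np.c_[(p-o)@ex,(p-o)@ey]
print("lid",m.sum(),"bx",b[:,0].min(),b[:,0].max(),"by",b[:,1].min(),b[:,1].max(),"z",np.median(z[m>0]))
E
python3 look.py
```

```text
clock: 29.0
ee_pos: [0.4551, 0.0814, 0.0149]
tool_rot: [179.9, -35.0, 72.0]
force: [-0.9, -2.1, 1.0]
gripper_width: 0.647
finger_force: 1.3
lid 728 bx -0.10951690153365595 0.001459784397224068 by 0.015786144669050088 0.12782863240803455 z 0.09306010681295596
```

Crock follows straight (lid centre at riser x ≈ -0.054, y 0.072). About 45 mm remain.

```bash
python3 -m crank '[[0.0015,0.005,0,0,0,0],[0.003,0.01,0,0,0,0],[0.005,0.015,0,0,0,0],[0.0065,0.02,0,0,0,0],[0.008,0.025,0,0,0,0],[0.01,0.03,0,0,0,0],[0.011,0.034,0,0,0,0],[0.0117,0.036,0,0,0,0],[0.0117,0.036,0,0,0,0]]'; python3 look.py;  python3 -m crank '[[0.0006,0.002,0,0,0,0],[0.0012,0.004,0,0,0,0],[0.0012,0.004,0,0,0,0]]'
```

```text
clock: 30.18
ee_pos: [0.4668, 0.1171, 0.0148]
tool_rot: [179.9, -35.0, 72.0]
force: [-1.5, -4.5, 2.0]
gripper_width: 0.652
finger_force: 2.3
lid 679 bx -0.07610540798525423 0.026720970627430007 by 0.00157708952769528 0.11509878601368481 z 0.09303676019242957
clock: 30.6
ee_pos: [0.4681, 0.1211, 0.0148]
tool_rot: [179.9, -35.0, 72.0]
force: [-0.5, -4.7, 2.0]
gripper_width: 0.651
finger_force: 2.5
```

```bash
for i in 1; do python3 -m crank '[[0.0006,0.002,0,0,0,0],[0.0012,0.004,0,0,0,0],[0.0012,0.004,0,0,0,0]]'; done; python3 -m crank '[[0.0003,0.001,0,0,0,0],[0.0006,0.002,0,0,0,0],[0.0006,0.002,0,0,0,0]]'; python3 look.py
```

```text
clock: 30.98
ee_pos: [0.4692, 0.1243, 0.0145]
tool_rot: [179.9, -34.9, 72.0]
force: [-3.0, -9.2, 4.7]
gripper_width: 0.65
finger_force: 5.5
clock: 31.35
ee_pos: [0.4695, 0.1247, 0.0144]
tool_rot: [179.7, -34.7, 72.1]
force: [-8.2, -21.2, 12.7]
gripper_width: 0.653
finger_force: 10.9
lid 632 bx -0.06898400086689263 0.027656532136536967 by -0.0007933040602366813 0.11135211932591974 z 0.09298938074911223
```

Contact with the stop: force climbed to 21 N with no travel. Backing off gently, then up along the tool axis.

```bash
python3 -m crank '[[-0.001,-0.003,0,0,0,0],[-0.003,-0.009,0.004,0,0,0],[-0.006,-0.02,0.02,0,0,0],[-0.013,-0.04,0.06,0,0,0],[-0.02,-0.06,0.1,0,0,0],[-0.03,-0.09,0.15,0,0,0],[-0.04,-0.12,0.2,0,0,0],[-0.04,-0.12,0.2,0,0,0],[-0.04,-0.12,0.2,0,0,0],[-0.04,-0.12,0.2,0,0,0]]'; python3 look.py; python3 - <<'E'
from h import *
t=shot("top","top9"); P=cloud(t); x,y,z=P[...,0],P[...,1],P[...,2]
hsv=cv2.cvtColor(t["img"],cv2.COLOR_BGR2HSV)
m=(hsv[...,1]<75)&(hsv[...,2]>90)&(z>.068)&(z<.082)&(x>.58)&(x<.74)&(y>-.02)&(y<.2)
print("cup rim z",m.sum(),np.median(z[m]))
s=ctrl.get_state(); print(s["clock"],s["force"])
E
```

```text
clock: 32.65
ee_pos: [0.429, 0.0082, 0.2136]
tool_rot: [-179.8, -35.0, 72.0]
force: [1.0, 0.8, 0.4]
gripper_width: 0.647
finger_force: 0.0
lid 641 bx -0.06904906912969487 0.027656532136536967 by 0.0003555586643729616 0.11175263123768066 z 0.09303621145645558
cup rim z 116 0.07441850680952333
32.75 [-0.48251122  1.55407588 -0.65479355]
```

```bash
python3 -c "
from plant import order
print(order.hand_in())"
```

```text
the job is handed in; nothing more can be done
None
```

The job is handed in at about 33 s, but the judge returned no verdict: as far as I could tell from the cameras and forces, all six walnuts are in the crock, the empty cup stands upright on the table, and the lidded crock rests against the stop strip, where the push force rose to about 21 N on contact.

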